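# Load the vial chute

## Robot

A 6-joint arm with a two-finger parallel gripper is mounted at the origin on a cart in front of the work surface, level with it; the furniture and walls round the work are solid. World frame = base frame: x ahead of the robot, y to its left, z up, the work surface at z = 0. Lengths are in m, angles in rad, forces in N, time in s.
With the tool pointing down it reaches from about 0.35 to 0.775 m from the base axis. Payload 7.3 kg.
Tool frame: the origin (TCP) lies at the very end of the fingers, on their centre line; the grasp point (between the pads) lies 19 mm behind it (bot.grasp_offset is the distance from the TCP to the grasp point, in m); z points along the fingers, y is the line along which they close (so a half turn about z gives the same grasp; the last joint's range is limited). The gripper opens to 92 mm and grips with 3 to 60 N. Pads are 19 mm wide; open, the fingers measure 130 mm over their backs; the gripper's body (75 mm by 190 mm) begins 47 mm behind the grasp point.
Start: joints at [1.128, 0.342, 1.524, -0, 1.275, -0.146], TCP at [0.154, 0.502, 0.227] pointing down, gripper open.
Joint ranges: [-2.53, 2.53], [-0.77, 2.02], [0.04, 2.7], [-1, 4.14], [0.28, 2.66], [-3.11, 3.11]. Speed limits (rad/s): [2.57, 2.57, 3.14, 3.14, 3.14, 3.14].

## Interface

Orientations are given as a unit quaternion [w, x, y, z].
In Python, from rig import bot, inverse_kinematics, status, cams, order gives the robot as it stands. Calls block until the motion is done:
- bot.move_ptp(position, orientation): joint-space move of the TCP to a pose.
- bot.move_l(position, rot=None, v=0.15): straight line of the TCP; rot=None keeps the orientation; v is the mean speed in m/s.
- bot.move_joints(angles): joint-space move.
- bot.command_gripper(opening, grip_force=None): finger opening in m; grip_force is the grip in N (None keeps the last); returns when the fingers have stopped.
- bot.hold(seconds).
- inverse_kinematics(position, orientation): joint angles nearest the present ones, or None.
- status.read_state(): the state.
- cams.get_image(name): name is "scene" or "top" or "wrist"; returns a dict with "img" (384x512x3 uint8, red, green, blue), "fx", "fy", "cx", "cy" (pixels), "rvec" (rotation vector, rad) and "tvec" (3), from world to camera coordinates, as OpenCV has them. Camera axes: x right, y down, z forward; pixel columns grow to the right and rows downward; lengths in m; the calibration is good to about 2 mm. A picture is of the moment at which its call begins. There is no depth.
A pose or a line that the arm cannot do raises bot.PlanningError and nothing moves.
- order.hand_in(): hands the job in; it is judged then, once.
The state is a dict: "time": time; "joint_pos": joint angles; "qd": joint speeds; "effort": joint torques, N m; "tcp_pos": TCP position; "orientation": TCP orientation; "contact_force": force on the tool from outside, world axes, zero at the start; "moment": the same for the moment, N m; "gripper_width": finger opening in m; "gripper_force": force on a finger pad.
Only numpy, scipy, OpenCV 4.12 (cv2) and the standard library are available. Lean on these libraries where they do the work, as an engineer would, in place of code of your own. Each camera call takes 0.05 s, during which the arm holds its last target. There are 200 camera calls.

## Task

Load the sloping vial chute: first slide the rubber cushion down to the stop at its foot, dished end uphill, then send both small vials down after it, each lying in the channel with its cap uphill, so that they rest end to end on the cushion. Then swing the clear lid over to close the channel, let go of everything, and leave the petri dish and the memory stick where they are.

Things in the scene. Friction and masses are not known exactly. Their poses are not given: they have to be found in the camera images.
- trough: Channel of the fixed aluminium chute, sloping at 45 degrees. Origin: mid-floor at the inner face of the foot stop, 35 mm above the worktop. x runs uphill along the floor, y level across, z square off the floor. Walls 29 mm apart inside, from x = 0 to 165 mm, then flaring to the mouth at x = 177; -y wall 16 mm high, +y wall 29 mm. Loose parts slide down it by themselves.
- mouth (a point): Mid-floor point at the channel's mouth, x = 177 mm in the trough frame, same axes as the trough. Uphill of it only a flat tongue goes on, 18 mm wide, 5 mm thick, 32 mm long, with nothing beside or under it: fingers can hold a part astride it. A part let go there with its lower end at or just inside the mouth slides down.
- chute: Fixed base of the chute, a steel plate 62 mm wide, 150 mm long, 8 mm thick on the worktop, two short posts carrying the channel. Origin at its underside, 65 mm level-uphill of the trough origin; x points level-uphill, z up.
- lid (a joint): Hinge of the clear lid, rad: 0 = closed over the channel, 1.9 = open against its stop. Hinge line at y = 17.5, z = 30 mm of the trough frame, parallel to x; the lid spans x = 30 to 150 mm and is 37 mm wide, 40 g. It starts open, leaning out past upright; only its weight holds it, so pushed back past upright (below about 1.5) it falls shut.
- lid_edge (a point): Middle of the lid's free edge (a metal bar 5 mm wide and 6 mm thick, 120 mm long along the channel), 36.5 mm from the hinge line; moves with the lid. Its frame turns with the lid: x uphill along the edge, z square off the lid's upper face.
- cushion: Black rubber cushion block, 24 x 24 x 34 mm tall, 30 g, standing on the worktop. Origin: centre of its underside; z up the 34 mm length to the end with the shallow dark dish, x and y square to its sides.
- vial_a: Small brown vial with white cap, 30 g, standing upright on the worktop. 25 mm diameter, 58 mm long; round body from 0 to 50 mm, cap 18 mm wide at 49 to 58 mm. Origin: centre of its bottom; z along its axis to the cap.
- vial_b: A second vial, same kind and size as vial_a (25 mm diameter, 58 mm long, body 0 to 50 mm), lying in the grey cradle with its axis level, 28 mm above the worktop. Origin: centre of its bottom; z along its axis to the cap.
- cradle: Fixed grey cradle, a narrow bar 50 mm long (its x), 20 mm wide and 17 mm high with a groove along its top, in which vial_b lies along x; narrower than the vial, so fingers pass down beside it. Origin: centre of its underside.
- petri: Bystander: clear petri dish 44 mm diameter, 13 mm high, lying on the worktop; leave it. Origin: centre of underside.
- usb_stick: Bystander: memory stick 17 x 52 x 8 mm lying on the worktop; leave it. Origin: centre of underside, length along y.
There are look-alikes about, which are no part of the job. There is more than one size of the cushion; the job needs the smallest.

How it is judged:
On the way, in this order (a step that is already met when the one before it is completed fails the run):
1. the cushion lies against the foot stop, dished end uphill, lid open (x of cushion in the frame of trough between -0.007 and 0.007 m and y of cushion in the frame of trough between -0.006 and 0.006 m and z of cushion in the frame of trough between 0.006 and 0.02 m and angle between the z axis of cushion and the x axis of trough, either way round below 0.2 rad and value of joint lid above 0.8 rad), for 0.2 s.
2. one vial lies on the cushion, cap uphill (x of cushion in the frame of trough between -0.007 and 0.007 m and y of cushion in the frame of trough between -0.006 and 0.006 m and z of cushion in the frame of trough between 0.006 and 0.02 m and angle between the z axis of cushion and the x axis of trough, either way round below 0.2 rad and ((x of vial_a in the frame of trough between 0.026 and 0.042 m and y of vial_a in the frame of trough between -0.006 and 0.006 m and z of vial_a in the frame of trough between 0.006 and 0.02 m and angle between the z axis of vial_a and the x axis of trough, either way round below 0.2 rad) or (x of vial_b in the frame of trough between 0.026 and 0.042 m and y of vial_b in the frame of trough between -0.006 and 0.006 m and z of vial_b in the frame of trough between 0.006 and 0.02 m and angle between the z axis of vial_b and the x axis of trough, either way round below 0.2 rad))), for 0.2 s.
3. both vials lie end to end on the cushion, caps uphill, lid still open (all of step 1 and (((x of vial_a in the frame of trough between 0.026 and 0.042 m and y of vial_a in the frame of trough between -0.006 and 0.006 m and z of vial_a in the frame of trough between 0.006 and 0.02 m and angle between the z axis of vial_a and the x axis of trough, either way round below 0.2 rad) and (x of vial_b in the frame of trough between 0.082 and 0.102 m and y of vial_b in the frame of trough between -0.006 and 0.006 m and z of vial_b in the frame of trough between 0.006 and 0.02 m and angle between the z axis of vial_b and the x axis of trough, either way round below 0.2 rad)) or ((x of vial_b in the frame of trough between 0.026 and 0.042 m and y of vial_b in the frame of trough between -0.006 and 0.006 m and z of vial_b in the frame of trough between 0.006 and 0.02 m and angle between the z axis of vial_b and the x axis of trough, either way round below 0.2 rad) and (x of vial_a in the frame of trough between 0.082 and 0.102 m and y of vial_a in the frame of trough between -0.006 and 0.006 m and z of vial_a in the frame of trough between 0.006 and 0.02 m and angle between the z axis of vial_a and the x axis of trough, either way round below 0.2 rad)))), for 0.2 s.
4. the lid is closed (x of cushion in the frame of trough between -0.007 and 0.007 m and y of cushion in the frame of trough between -0.006 and 0.006 m and z of cushion in the frame of trough between 0.006 and 0.02 m and angle between the z axis of cushion and the x axis of trough, either way round below 0.2 rad and (((x of vial_a in the frame of trough between 0.026 and 0.042 m and y of vial_a in the frame of trough between -0.006 and 0.006 m and z of vial_a in the frame of trough between 0.006 and 0.02 m and angle between the z axis of vial_a and the x axis of trough, either way round below 0.2 rad) and (x of vial_b in the frame of trough between 0.082 and 0.102 m and y of vial_b in the frame of trough between -0.006 and 0.006 m and z of vial_b in the frame of trough between 0.006 and 0.02 m and angle between the z axis of vial_b and the x axis of trough, either way round below 0.2 rad)) or ((x of vial_b in the frame of trough between 0.026 and 0.042 m and y of vial_b in the frame of trough between -0.006 and 0.006 m and z of vial_b in the frame of trough between 0.006 and 0.02 m and angle between the z axis of vial_b and the x axis of trough, either way round below 0.2 rad) and (x of vial_a in the frame of trough between 0.082 and 0.102 m and y of vial_a in the frame of trough between -0.006 and 0.006 m and z of vial_a in the frame of trough between 0.006 and 0.02 m and angle between the z axis of vial_a and the x axis of trough, either way round below 0.2 rad))) and value of joint lid below 0.06 rad), for 0.2 s.
At the end, for the whole second after the job is handed in: Measured up the channel from the stop: cushion foot at 0 (7 mm), one vial bottom at 34 mm (8 mm), the other at 92 mm (10 mm), cushion dish and both caps uphill; all at rest, within 6 mm of mid-channel and 0.2 rad of its line, bottom centres 6 to 20 mm off the floor; lid within 0.06 rad of closed (all of step 4 and linear speed of each of cushion, vial_a, vial_b below 0.02 m/s); the robot touches nothing.
It fails at once if the petri dish or the memory stick is displaced by more than 25 mm (distance of any of petri, usb_stick from where it was at the start of the episode above 0.025 m).
It also fails if it takes over 72 s, if anything falls off the work surface, if the arm or the gripper's body presses on something with over 40 N, if the wrist force passes 120 N, or if a joint passes its speed limit or range.

## Working session

There is one attempt and no reset: what is moved stays moved. The work goes in short steps, each a Python script; the robot and the scene stay as the last script left them, time stands still between calls to the robot, and variables do not carry over. Pictures are saved under pics/ and viewed, at most 10 in all, crops included, and the job is handed in when it is done.

```bash
ls; mkdir -p pics
python3 - <<'E'
from rig import bot,status,cams
import cv2,numpy as np
for n in ("scene","top"):
    d=cams.get_image(n); cv2.imwrite(f"pics/{n}0.png",cv2.resize(d["img"][:,:,::-1],(800,600),interpolation=cv2.INTER_CUBIC)); cv2.imwrite(f"raw_{n}.png",d["img"][:,:,::-1])
    R=cv2.Rodrigues(np.array(d["rvec"],float))[0]; print(n,d["fx"],d["cx"],d["cy"],"cam at",-R.T@np.array(d["tvec"]).ravel(),R.round(3).tolist())
print(status.read_state(),bot.grasp_offset)
E
```

```text
pics
scene 497.3925156495374 260.30360103750763 185.00388698072976 cam at [-0.01210562 -0.64323933  0.73248003] [[0.846, -0.534, -0.003], [-0.276, -0.432, -0.859], [0.457, 0.727, -0.512]]
top 347.270975643696 251.77865842857844 194.91557063148116 cam at [0.44594877 0.2131629  1.00360487] [[0.002, -1.0, 0.019], [-0.995, -0.004, -0.097], [0.097, -0.018, -0.995]]
{'time': 0.1, 'joint_pos': array([ 1.12804600e+00,  3.42676669e-01,  1.52491314e+00, -4.15513408e-05,
        1.27538549e+00, -1.46029596e-01]), 'qd': array([ 0.00043296, -0.00033778, -0.00161938, -0.00122974,  0.00028178,
       -0.00090198]), 'effort': array([ 1.48487128e-03, -4.32005918e+01, -2.44698393e+01,  7.19357212e-02,
        5.25782851e-02, -2.11548854e-05]), 'tcp_pos': array([0.15335387, 0.50173015, 0.22610511]), 'orientation': array([-1.81575276e-04,  1.47810677e-01,  9.89015432e-01, -6.67348770e-04]), 'contact_force': array([-0.19914874, -0.18271675,  0.36076659]), 'moment': array([-0.00314877, -0.00520833, -0.02710692]), 'gripper_force': 0.0, 'gripper_width': 0.09206530235299584} 0.0188
```

View pics/scene0.png

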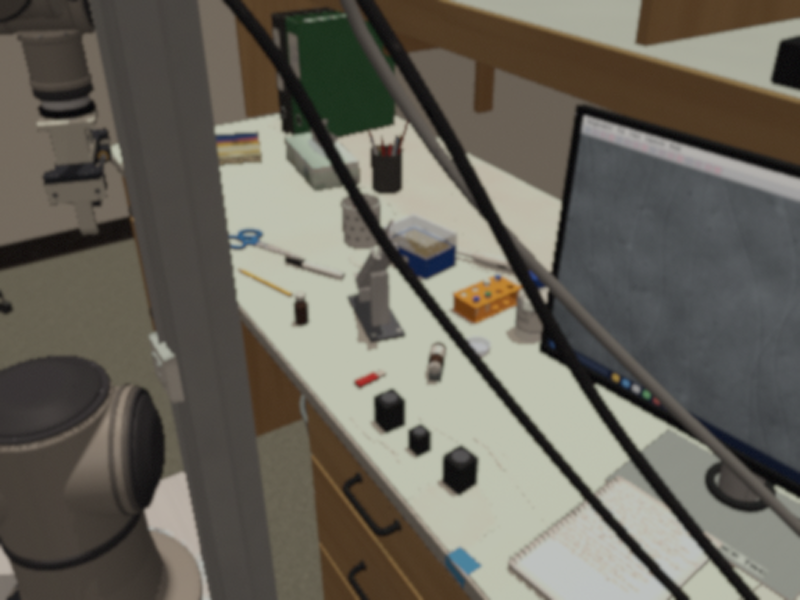

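View pics/top0.png

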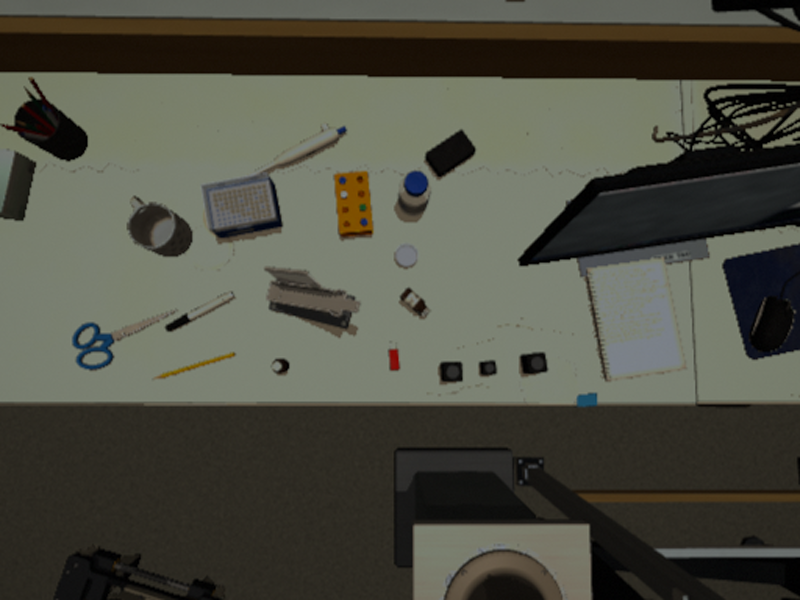

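The scene view shows the chute at (375,300) and three black cushions, with the smallest at (419,440). The top view (800-px scale) shows the chute at (310,300), the smallest cushion at (488,367) and vial_a at (281,366). It also has vial_b in its cradle at (414,302), the petri dish at (405,256) and the stick at (394,359). I'll convert these to positions and look closer with the wrist camera.

```bash
cat > h.py <<'E'
from rig import bot,status,cams,inverse_kinematics as ik,order
import cv2,numpy as np
from scipy.spatial.transform import Rotation as Ro
def cam(d): 
    R=cv2.Rodrigues(np.array(d["rvec"],float))[0]; return R,-R.T@np.array(d["tvec"],float).ravel()
def pix(d,u,v,z):
    R,c=cam(d); r=R.T@np.array([(u-d["cx"])/d["fx"],(v-d["cy"])/d["fy"],1]); return c+r*(z-c[2])/r[2]
def proj(d,p):
    R,c=cam(d); q=R@(np.array(p)-c); return np.array([d["cx"]+d["fx"]*q[0]/q[2],d["cy"]+d["fy"]*q[1]/q[2]])
def quat(zt,yt):  # tool z along zt, closing along yt
    z=np.array(zt,float);z/=np.linalg.norm(z);y=np.array(yt,float);y-=y@z*z;y/=np.linalg.norm(y)
    q=Ro.from_matrix(np.c_[np.cross(y,z),y,z]).as_quat(); return np.r_[q[3],q[:3]]
def down(yaw): return quat([0,0,-1],[np.cos(yaw),np.sin(yaw),0])
def best(pos,zt,yt):  # of the two equivalent grasps, the one nearest in joint space
    c=[]
    for s in (1,-1):
        q=quat(zt,s*np.array(yt,float)); j=ik(np.array(pos),q)
        if j is not None: c.append((np.abs(np.array(j)-status.read_state()["joint_pos"]).max(),s,q,np.array(j)))
    return min(c,key=lambda t:t[0])[1:] if c else None
E
python3 - <<'E'
from h import *
d=cams.get_image("top"); k=1/1.5625
for n,u,v,z in [("cush",488,367,.034),("va",281,366,.058),("vb",414,302,.028),("petri",405,256,.013),("usb",394,359,.008),("ch1",268,300,0.1),("ch2",355,325,0.008)]:
    print(n,pix(d,u*k,v*k,z).round(3))
for p in ([.42,.36,.3],[.40,.22,.3]):
    for yaw in (0,1.57,-1.57,3.14):
        print(p,yaw,ik(np.array(p),down(yaw)))
bot.move_ptp(np.array([.42,.26,.33]),down(best([.42,.26,.33],[0,0,-1],[0,1,0])[0]*np.pi/2))
d=cams.get_image("wrist"); print(d["fx"],cam(d)); im=d["img"][:,:,::-1]
cv2.imwrite("pics/w1.png",cv2.resize(im,(800,600),interpolation=cv2.INTER_CUBIC))
E
```

```text
cush [0.429 0.027 0.034]
va [0.43  0.39  0.058]
vb [0.545 0.158 0.028]
petri [0.633 0.174 0.013]
usb [0.443 0.194 0.008]
ch1 [0.54  0.406 0.1  ]
ch2 [0.505 0.265 0.008]
[0.42, 0.36, 0.3] 0 [ 5.70070985e-01  3.50761883e-01  1.30941233e+00 -4.44089210e-16
  1.48141844e+00  5.70070985e-01]
[0.42, 0.36, 0.3] 1.57 [ 5.70070985e-01  3.50761883e-01  1.30941233e+00 -4.44089210e-16
  1.48141844e+00 -9.99929015e-01]
[0.42, 0.36, 0.3] -1.57 [ 5.70070985e-01  3.50761883e-01  1.30941233e+00 -4.44089210e-16
  1.48141844e+00  2.14007099e+00]
[0.42, 0.36, 0.3] 3.14 [ 5.70070985e-01  3.50761883e-01  1.30941233e+00 -4.44089210e-16
  1.48141844e+00 -2.56992901e+00]
[0.4, 0.22, 0.3] 0 [ 3.34694722e-01  1.62974839e-01  1.56218574e+00 -4.44089210e-16
  1.41643207e+00  3.34694722e-01]
[0.4, 0.22, 0.3] 1.57 [ 3.34694722e-01  1.62974839e-01  1.56218574e+00 -4.44089210e-16
  1.41643207e+00 -1.23530528e+00]
[0.4, 0.22, 0.3] -1.57 [ 3.34694722e-01  1.62974839e-01  1.56218574e+00 -4.44089210e-16
  1.41643207e+00  1.90469472e+00]
[0.4, 0.22, 0.3] 3.14 [ 3.34694722e-01  1.62974839e-01  1.56218574e+00 -4.44089210e-16
  1.41643207e+00 -2.80530528e+00]
272.4293092328856 (array([[-4.21732978e-04,  9.99999899e-01, -1.53761000e-04],
       [ 9.69278738e-01,  4.46596599e-04,  2.45964487e-01],
       [ 2.45964531e-01, -4.53059323e-05, -9.69278829e-01]]), array([0.35396199, 0.26172861, 0.48761136]))
```

View pics/w1.png

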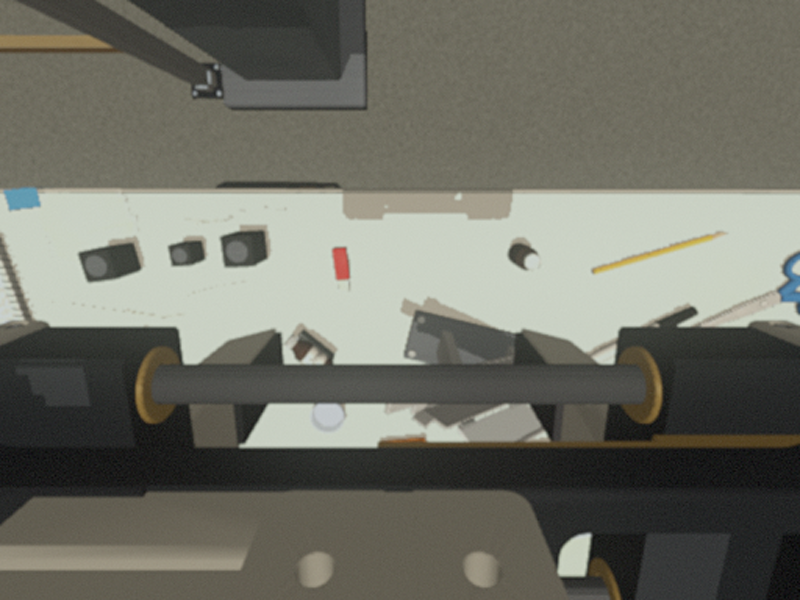

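The wrist view shows the chute foot plate at (460,340), the small cushion at (187,252) and vial_a at (525,255), with the gripper blocking the lower half. I'll go closer so that the items fall in the upper half.

Run:
```python
from h import *
import pickle
im=[];D=[]
for p in ([.63,.33,.31],[.63,.20,.25]):
    s,q,j=best(p,[0,0,-1],[0,1,0]); bot.move_joints(j)
    d=cams.get_image("wrist"); D.append(d); im.append(d["img"][:240,:,::-1])
    print(cam(d)[1])
pickle.dump(D,open("w2.pkl","wb"))
a=np.vstack([cv2.resize(i,(640,300),interpolation=cv2.INTER_CUBIC) for i in im]); cv2.imwrite("pics/w2.png",a)
```

```text
[0.56365215 0.33171709 0.46799234]
[0.5638066  0.20123078 0.40955224]
```

View pics/w2.png

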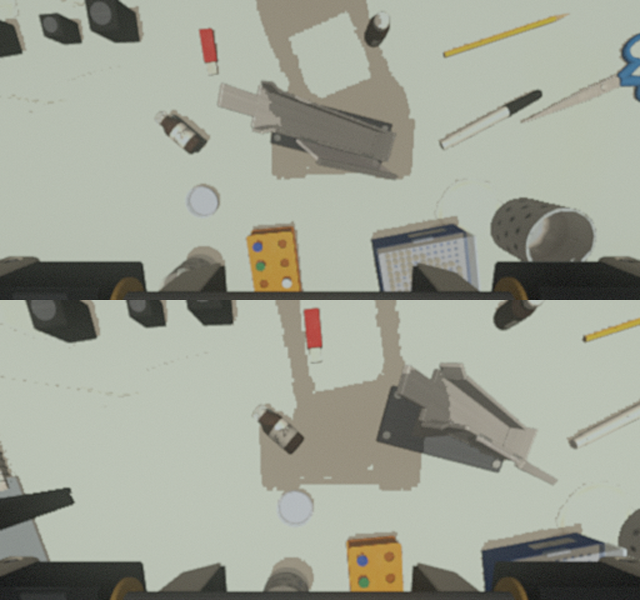

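In the upper image the tongue is at (235,97), the mouth at (262,107) and the foot at (390,150). Parallax shows that the tongue end is high, so uphill is towards world −y and the lid is on the +x side. Next I'll enlarge crops to pick points.

Run:
```python
from h import *
import pickle
D=pickle.load(open("w2.pkl","rb"))
a=[cv2.resize(D[i]["img"][y:y+75,x:x+150,::-1],(800,400)if 0 else (600,300),interpolation=cv2.INTER_CUBIC) for i,x,y in ((0,172,62),(1,295,77))]
for b in a:
    for k in range(0,600,40):
        cv2.line(b,(k,0),(k,4 if k%200 else 10),(0,0,255),1)
        if k<300: cv2.line(b,(0,k),(4 if k%200 else 10,k),(0,0,255),1)
cv2.imwrite("pics/w3.png",np.vstack(a))
```

```text
(no output)
```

View pics/w3.png

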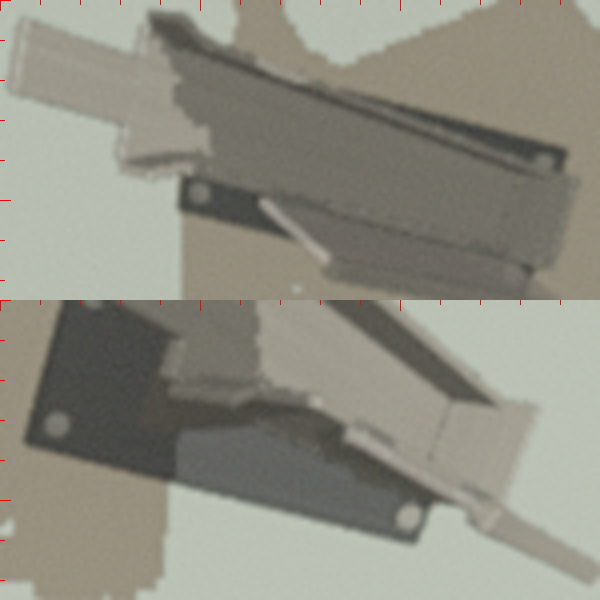

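The crops show the tongue end corners at (22,18) and (8,92). The plate corners are at (180,208) and (567,150) in the upper crop, and (25,442) and (415,543) in the lower. The foot is on the right and the lid is open on the lower side. Next I'll ray-cast these at their known heights and measure the loose parts by masks.

Run:
```python
from h import *
import pickle
D=pickle.load(open("w2.pkl","rb"))
P=lambda i,u,v,z: pix(D[i],(172,295)[i]+u/4-.4,(62,77)[i]+v/4-.4,z)[:2]
t1,t2=P(0,22,18,.1828),P(0,8,92,.1828)
a,b=P(0,180,208,.008),P(0,567,150,.008); c,e=P(1,25,142,.008),P(1,415,243,.008)
print("tongue",t1,t2,np.linalg.norm(t1-t2)); print("plate",a,b,c,e,np.linalg.norm(c-e),np.linalg.norm(a-b), "want 150,162.3")
up=c-e; up/=np.linalg.norm(up); print("up from plate",up,np.degrees(np.arctan2(up[1],up[0])))
y=np.array([-up[1],up[0]]); 
for p,l in ((c,(75,31)),(a,(75,31)),(e,(-75,31)),(b,(-75,-31))): print("trough origin",p-up*(l[0]/1e3+.065)-y*l[1]/1e3)
tm=(t1+t2)/2; print("tongue org",tm-up*.209*.70711)
# loose parts
def blobs(i,mask,lo,hi):
    cs,_=cv2.findContours(mask.astype(np.uint8)*255,cv2.RETR_EXTERNAL,cv2.CHAIN_APPROX_NONE)
    return [(cv2.contourArea(c),cv2.minAreaRect(c)) for c in cs if lo<cv2.contourArea(c)<hi]
for i in (0,1):
    im=D[i]["img"].astype(int); m=(im.max(2)<75); m[235:]=0
    for A,r in blobs(i,m,80,3000): print(i,A,np.round(r[0],1),np.round(r[1],1),round(r[2]), pix(D[i],*r[0],.017).round(3))
d=cams.get_image("top"); im=d["img"].astype(int)
for A,r in blobs(0,(im.max(2)<70)&(np.indices(im.shape[:2])[0]<255),15,400): print("top",A,np.round(r[0],1),np.round(r[1],1),round(r[2]), pix(d,*r[0],.034).round(3))
```

```text
tongue [0.51579441 0.2561702 ] [0.53273471 0.25154193] 0.01756117113592833
plate [0.55832795 0.2693364 ] [0.53562322 0.42597896] [0.55820199 0.26714827] [0.5937629  0.41053883] 0.14773432828946878 0.15827948705699602 want 150,162.3
up from plate [-0.24070852 -0.97059745] -103.92836126925556
trough origin [0.56181266 0.41049387]
trough origin [0.56193862 0.41268201]
trough origin [0.56126729 0.40829482]
trough origin [0.56330465 0.40881102]
tongue org [0.55983791 0.39729677]
0 139.0 [316.9 191.3] [ 7.  38.3] 77 [0.687 0.438 0.017]
0 160.5 [419.3  80.6] [ 7.6 28.6] 63 [0.509 0.587 0.017]
0 315.5 [ 8.  30.5] [16. 27.] 0 [ 0.439 -0.037  0.017]
0 151.0 [299.5  26.5] [14.8 19.2] 27 [0.433 0.398 0.017]
0 358.5 [48.4 22.8] [36.6 19.1] 22 [0.429 0.026 0.017]
0 1023.0 [89.5 16. ] [32. 41.] 90 [0.42  0.088 0.017]
1 982.5 [ 25.7 162. ] [22.9 62.6] 70 [ 0.628 -0.131  0.017]
1 90.0 [235.  114.5] [ 6.4 16.3] 45 [0.561 0.174 0.017]
1 951.0 [325.   95.4] [37.4 44.1] 15 [0.536 0.298 0.017]
1 377.0 [408.7   9.7] [18.  30.8] 56 [0.432 0.398 0.017]
1 530.5 [167.5   9.5] [19. 35.] 90 [0.432 0.09  0.017]
1 349.5 [116.5  10. ] [20. 29.] 90 [0.433 0.025 0.017]
1 1026.5 [48.5 16. ] [32. 55.] 90 [ 0.439 -0.063  0.017]
top 29.0 [180. 234.] [8. 8.] 90 [0.431 0.394 0.034]
top 64.5 [113.  206.5] [ 5.4 15.7] 63 [0.506 0.581 0.034]
top 281.0 [111.5 153.3] [19.3 27.5] 34 [0.656 0.591 0.034]
top 336.5 [ 93.8 142. ] [19.1 26.9] 34 [0.688 0.642 0.034]
top 244.0 [163.1 140.8] [27.5 49.6] 47 [0.693 0.447 0.034]
```

```bash
cat >> h.py <<'E'
YAW=np.radians(-104.5); U=np.array([np.cos(YAW),np.sin(YAW),0]); TY=np.array([-U[1],U[0],0]); S=np.sqrt(.5)
TX=S*U+[0,0,S]; TZ=-S*U+[0,0,S]
O=np.array([.562,.410,.035])
def T(x,y,z,o=None): return (O if o is None else o)+TX*x/1e3+TY*y/1e3+TZ*z/1e3
E
python3 - <<'E'
from h import *
import pickle
D=pickle.load(open("w2.pkl","rb"))
p=[.60,.26,.28]; s,q,j=best(p,[0,0,-1],[0,1,0]); bot.move_joints(j); d=cams.get_image("wrist"); D.append(d); pickle.dump(D,open("w2.pkl","wb"))
im=[]
for d,x,y in ((D[0],172,50),(d,205,50)):
    b=cv2.resize(d["img"][y:y+75,x:x+150,::-1],(600,300),interpolation=cv2.INTER_CUBIC)
    for o,col in ((O,(0,255,0)),(O+[-.002,-.013,0],(0,0,255))):
        for m in ((209,9,0),(209,-9,0),(177,14.5,0),(177,-14.5,0),(165,-14.5,16),(165,14.5,29),(0,14.5,29),(0,-14.5,16),(0,0,0)):
            u=(proj(d,T(*m,o))+.5-[x,y])*4; cv2.circle(b,tuple(int(v) for v in u),2,col,-1)
    im.append(b)
cv2.imwrite("pics/w4.png",np.vstack(im))
E
```

```text
(no output)
```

View pics/w4.png

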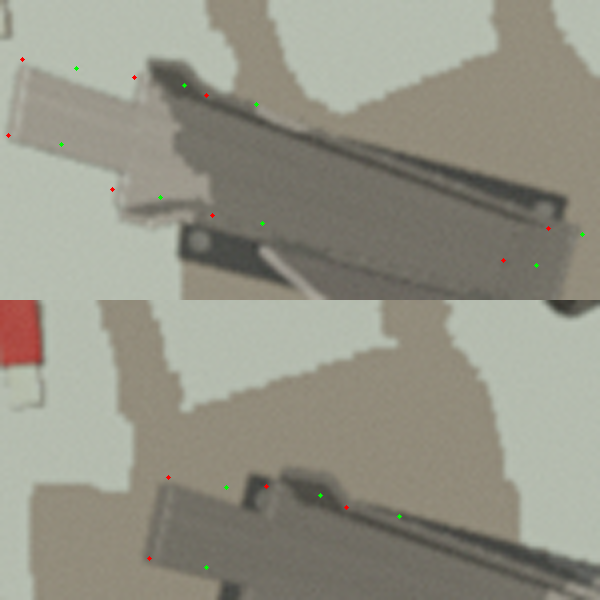

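Red (from the tongue) fits the tongue corners (22,65) and (10,140), while green (from the plate) is about 13 mm off uphill. I'll triangulate the tongue across two views without assuming a height.

Run:
```python
from h import *
import pickle
D=pickle.load(open("w2.pkl","rb"))
def tri(obs):
    A=np.zeros((3,3));b=np.zeros(3)
    for d,u,v in obs:
        R,c=cam(d); r=R.T@np.array([(u-d["cx"])/d["fx"],(v-d["cy"])/d["fy"],1]); r/=np.linalg.norm(r); M=np.eye(3)-np.outer(r,r); A+=M;b+=M@c
    p=np.linalg.solve(A,b); return p.round(4),[(proj(d,p)-[u,v]).round(1) for d,u,v in obs]
k=.4
print(tri([(D[0],172+22/4-k,50+65/4-k),(D[2],205+163/4-k,50+185/4-k)]))
print(tri([(D[0],172+10/4-k,50+140/4-k),(D[2],205+148/4-k,50+262/4-k)]))
# foot end far corners, images 0,1 (raw crops of w3)
print("foot",tri([(D[0],172+578/4-k,62+178/4-k),(D[1],295+537/4-k,77+105/4-k)]),tri([(D[0],172+545/4-k,62+268/4-k),(D[1],295+500/4-k,77+200/4-k)]))
print("plate",tri([(D[0],172+180/4-k,62+208/4-k),(D[1],295+25/4-k,77+142/4-k)]))
print([cam(d)[1] for d in D])
```

```text
(array([0.5153, 0.255 , 0.1789]), [array([-0.1,  0.4]), array([ 0.2, -0.4])])
(array([0.5325, 0.2514, 0.1806]), [array([-0.,  0.]), array([ 0., -0.])])
foot (array([0.5478, 0.4221, 0.0491]), [array([ 0. , -0.1]), array([-0. ,  0.2])]) (array([0.5784, 0.4099, 0.0575]), [array([ 0. , -1.2]), array([-0.2,  1.4])])
plate (array([0.5582, 0.2683, 0.0007]), [array([-0., -0.]), array([-0. ,  0.1])])
[array([0.56365215, 0.33171709, 0.46799234]), array([0.5638066 , 0.20123078, 0.40955224]), array([0.5334591 , 0.26336367, 0.43897649])]
```

The triangulated tongue end is at z ≈ 0.18 (expected 0.183) and lies on the plate's centre line, so I'm taking the chute pose from the tongue. Now close views of the loose parts.

```bash
sed -i 's/radians(-104.5)/radians(-103.9)/; s/^O=.*/O=np.array([.5594,.3967,.035])/' h.py
python3 - <<'E'
from h import *
import pickle
D=[];im=[]
for p in ([.53,.03,.17],[.60,.16,.17],[.52,.40,.28]):
    s,q,j=best(p,[0,0,-1],[0,1,0]); bot.move_joints(j); d=cams.get_image("wrist"); D.append(d)
pickle.dump(D,open("w5.pkl","wb"))
for d,p,r,n in ((D[0],(.429,.027,.017),38,300),(D[1],(.547,.158,.028),38,300),(D[2],(.431,.392,.03),38,300)):
    u,v=proj(d,p); x,y=max(0,int(u)-38),max(0,int(v)-38); print(x,y); im.append(cv2.resize(d["img"][y:y+75,x:x+75,::-1],(300,300),interpolation=cv2.INTER_CUBIC))
b=np.zeros((300,300,3),np.uint8)
cv2.imwrite("pics/w5.png",np.vstack([np.hstack(im[:2]),np.hstack([im[2],b])]))
E
```

```text
212 43
212 91
211 61
```

View pics/w5.png

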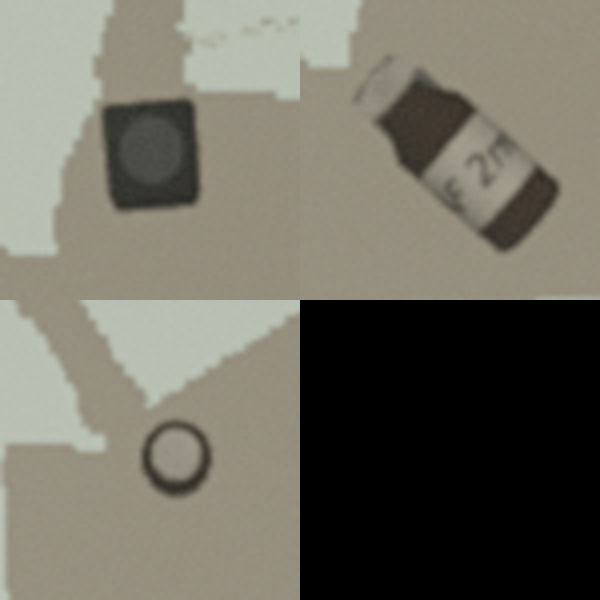

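In the crops the cushion dish centre is at (150,150) with its edge tilted about 3.3°. Vial_b runs from bottom (529,219) to cap end (373,79), and the vial_a cap centre is at (177,455). Next I'll convert these, check the sizes and test the IK for every pose.

Run:
```python
from h import *
import pickle
D=pickle.load(open("w5.pkl","rb")); k=.4
R=lambda i,ox,oy,u,v,z: pix(D[i],ox+u/4-k,oy+v/4-k,z)
cu=R(0,212,43,150,150,.034); e=R(0,212,43,193,99,.034)-R(0,212,43,105,104,.034)
vb0=R(1,212,91,229,219,.028); vb1=R(1,212,91,73,79,.028); va=R(2,211,61,177,155,.058)
print("cu",cu,np.linalg.norm(e),np.degrees(np.arctan2(e[1],e[0]))); print("vb",vb0,vb1,np.linalg.norm(vb1-vb0)); print("va",va)
Z=np.array([0,0,1.])
for s in (1,-1):
  for deg in (0,90): 
    a=np.radians(93.3+deg); print("cu",s,deg,ik(np.r_[cu[:2],.003],quat(-Z,s*np.array([np.cos(a),np.sin(a),0]))))
  for x in (180,250): print("cuplace",s,x,ik(T(x,0,14),quat(-TX,s*TY)))
  v=vb1-vb0; v/=np.linalg.norm(v); p=vb0+v*.026
  print("vbpick",s,ik(np.r_[p[:2],.0095],quat(-Z,-s*np.cross(Z,v))))
  for z in (12.5-17,80): print("vbplace",s,z,ik(T(197,0,z),quat(-TZ,-s*TY)))
```

```text
cu [0.42931151 0.02563992 0.034     ] 0.022112718252177695 92.99085997483067
vb [0.56430009 0.17757667 0.028     ] [0.52753677 0.13569497 0.028     ] 0.0557280809660211
va [0.43219529 0.39957802 0.058     ]
cu 1 0 [-1.18938163e-01  5.18708097e-01  2.03368361e+00 -4.44089210e-16
  5.89200943e-01 -1.74733035e+00]
cu 1 90 [-1.18938163e-01  5.18708097e-01  2.03368361e+00 -4.44089210e-16
  5.89200943e-01  2.96505863e+00]
cuplace 1 180 [-0.02513758  0.4449211   1.8359639   1.00678461  0.95617286 -0.43633386]
cuplace 1 250 [-0.12965889  0.34657411  1.82315149  0.91632013  1.08777333 -0.38527186]
vbpick 1 [ 1.46629440e-01  6.74118374e-01  1.63866084e+00 -4.44089210e-16
  8.28813442e-01 -2.27455548e+00]
vbplace 1 -4.5 [ 0.586625    0.88837059  0.95255869 -0.52709467  1.89000901 -2.32620466]
vbplace 1 80 [ 0.63752146  0.96702325  0.6249045  -0.5600255   2.12938157 -2.42048297]
cu -1 0 [-1.18938163e-01  5.18708097e-01  2.03368361e+00 -4.44089210e-16
  5.89200943e-01  1.39426230e+00]
cu -1 90 [-1.18938163e-01  5.18708097e-01  2.03368361e+00 -4.44089210e-16
  5.89200943e-01 -1.76534028e-01]
cuplace -1 180 [-0.02513758  0.4449211   1.8359639   1.00678461  0.95617286  2.70525879]
cuplace -1 250 [-0.12965889  0.34657411  1.82315149  0.91632013  1.08777333  2.75632079]
vbpick -1 [ 1.46629440e-01  6.74118374e-01  1.63866084e+00 -4.44089210e-16
  8.28813442e-01  8.67037175e-01]
vbplace -1 -4.5 [ 0.586625    0.88837059  0.95255869 -0.52709467  1.89000901  0.81538799]
vbplace -1 80 [ 0.63752146  0.96702325  0.6249045  -0.5600255   2.12938157  0.72110968]
```

Sizes check: cushion 22 mm (24 given), vial_b 56 mm (58 given), and all poses are reachable. Starting with the cushion.

Run:
```python
from h import *
t0=status.read_state()["time"];print("t",t0)
Z=np.array([0,0,1.]); a=np.radians(183.1); q=quat(-Z,-np.array([np.cos(a),np.sin(a),0])); c=np.array([.4293,.0256,0])
bot.command_gripper(.05)
bot.move_ptp(c+[0,0,.07],q); bot.move_l(c+[0,0,.003],v=.15)
bot.command_gripper(.01,10); print("width",status.read_state()["gripper_width"])
bot.move_l(c+[0,0,.13],v=.3)
d=cams.get_image("wrist"); cv2.imwrite("raw_g.png",d["img"][:,:,::-1])
print(status.read_state()["time"]-t0,status.read_state()["gripper_width"])
q2=quat(-TX,TY); bot.move_ptp(T(230,0,16),q2); bot.move_l(T(179.5,0,14.5),v=.12)
s=status.read_state(); print(s["time"]-t0,s["gripper_width"],s["contact_force"],s["tcp_pos"]-T(179.5,0,14.5))
d=cams.get_image("scene"); A=cv2.resize(d["img"][110:240,180:350,::-1],(510,390),interpolation=cv2.INTER_CUBIC)
cv2.imwrite("pics/p1.png",A)
```

```text
t 6.6
width 0.02381417825475226
4.216700000000001 0.02365624054258911
5.75 0.024147646635175893 [0.57368587 0.02458192 0.4924313 ] [-1.33411121e-04  5.10510912e-05 -1.16485035e-05]
```

View pics/p1.png

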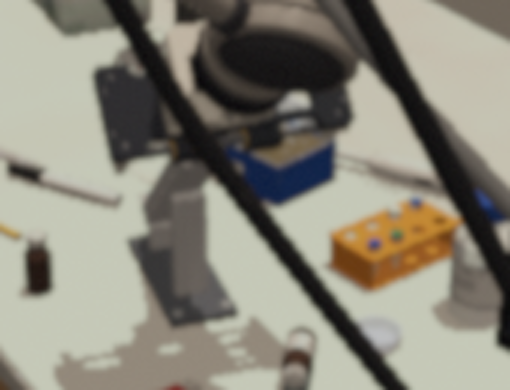

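The scene view shows the gripper at the chute mouth, with the part itself hidden by the tool. The grip width is 24 mm and nothing is pressing. Releasing, then checking the result from the top and wrist cameras.

Run:
```python
from h import *
bot.command_gripper(.05); bot.hold(.3)
bot.move_l(T(250,0,20),v=.25)
p=[.60,.32,.31]; s,q,j=best(p,[0,0,-1],[0,1,0]); bot.move_joints(j)
print(status.read_state()["time"])
d=cams.get_image("wrist"); cv2.imwrite("pics/p2.png",cv2.resize(d["img"][40:190,130:380,::-1],(750,450),interpolation=cv2.INTER_CUBIC))
```

```text
14.6917
```

View pics/p2.png

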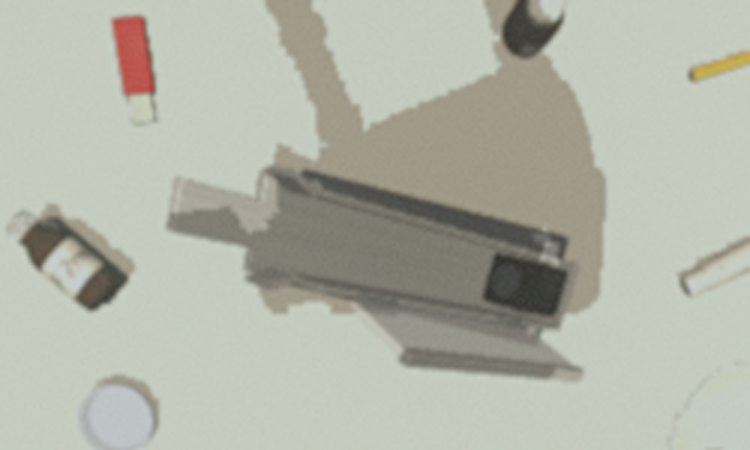

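The cushion lies at the foot of the channel at (527,285), dish uphill, and the lid is open. Vial_a is next. I'll check it by image difference from this same viewpoint.

```bash
cat >> h.py <<'E'
def look(name):
    s,q,j=best([.60,.32,.31],[0,0,-1],[0,1,0]); bot.move_joints(j); d=cams.get_image("wrist"); np.save(name,d["img"]); return d
def diff(d,ref):
    m=(np.abs(d["img"].astype(int)-np.load(ref).astype(int)).max(2)>25).astype(np.uint8); m[190:]=0
    R,c=cam(d); n=TZ; p0=T(0,0,20)
    out=[]
    for k in cv2.findContours(m,cv2.RETR_EXTERNAL,cv2.CHAIN_APPROX_NONE)[0]:
        if cv2.contourArea(k)<25: continue
        tr=[]
        for u,v in k[:,0]:
            r=R.T@np.array([(u-d["cx"])/d["fx"],(v-d["cy"])/d["fy"],1]); P=c+r*((p0-c)@n)/(r@n); tr.append([(P-O)@TX*1e3,(P-O)@TY*1e3])
        tr=np.array(tr); out.append((cv2.contourArea(k),tr.min(0).round(),tr.max(0).round()))
    return out
E
python3 - <<'E'
from h import *
Z=np.array([0,0,1.])
look("ref0.npy"); t0=status.read_state()["time"]
q=quat(-Z,[0,1,0]); c=np.array([.4322,.3985,0])
bot.command_gripper(.06)
bot.move_ptp(c+[0,0,.1],q); bot.move_l(c+[0,0,.009],v=.15)
bot.command_gripper(.01,10); print("width",status.read_state()["gripper_width"])
bot.move_l(c+[0,0,.2],v=.3)
print(status.read_state()["gripper_width"],status.read_state()["joint_pos"].round(2))
q2=quat(-TX,TY); bot.move_ptp(T(250,0,30),q2); bot.move_l(T(235,0,14.5),v=.2); bot.move_l(T(180,0,14.5),v=.12)
s=status.read_state(); print(s["time"]-t0,s["gripper_width"],s["contact_force"])
bot.command_gripper(.05); bot.hold(.3); bot.move_l(T(255,0,22),v=.25)
print(diff(look("ref1.npy") or 0,"ref0.npy"),status.read_state()["time"])
E
```

```text
width 0.024605833848147844
0.02485814682348627 [ 0.61  0.48  1.39 -0.    1.28 -0.96]
5.450000000000001 0.02502930575734602 [-0.98815295 -0.20015513 -0.22339974]
[(118.5, array([-2268.,    39.]), array([-539.,  118.])), (29.0, array([211.,  54.]), array([232.,  71.])), (87.0, array([-23.,  39.]), array([101.,  44.])), (33.0, array([98., 18.]), array([146.,  36.])), (247.5, array([ -3., -11.]), array([88., 14.])), (36.0, array([ -8., -20.]), array([119., -13.])), (69.5, array([177.,   1.]), array([222.,  21.])), (120.0, array([229.,   6.]), array([258.,  24.])), (94.0, array([  2., -31.]), array([172., -22.])), (163.5, array([-561., -195.]), array([-205.,  -66.])), (30.0, array([-1603.,  -566.]), array([-1383.,  -475.])), (326.5, array([231., -49.]), array([249., -24.])), (96.5, array([334., -17.]), array([347.,   1.])), (267.0, array([  52., -118.]), array([ 90., -90.])), (263.5, array([-510., -340.]), array([ -65., -124.])), (195.0, array([281., -44.]), array([310., -21.]))] 22.8417
```

Run:
```python
from h import *
d=cams.get_image("wrist")
for n in ("ref0.npy","ref1.npy"):
    im=np.load(n); row=[]
    for x in range(0,180,8):
        u,v=proj(d,T(x,0,22)).round().astype(int); row.append(im[v-1:v+2,u-1:u+2].mean((0,1)).round().astype(int).tolist())
    print(n,row)
```

```text
ref0.npy [[77, 77, 69], [61, 63, 57], [60, 61, 55], [57, 58, 52], [58, 59, 53], [69, 70, 65], [70, 71, 67], [66, 66, 61], [128, 125, 114], [127, 123, 113], [126, 123, 112], [126, 122, 112], [126, 123, 113], [125, 122, 111], [125, 122, 111], [125, 122, 111], [126, 123, 113], [125, 123, 112], [126, 123, 113], [126, 123, 113], [127, 123, 113], [126, 124, 113], [127, 124, 114]]
ref1.npy [[80, 80, 73], [62, 63, 57], [59, 60, 55], [57, 59, 53], [62, 58, 52], [64, 59, 50], [64, 58, 50], [64, 58, 49], [65, 58, 50], [69, 60, 51], [69, 61, 52], [135, 130, 117], [146, 141, 127], [138, 132, 119], [125, 122, 111], [125, 121, 112], [125, 122, 111], [125, 121, 112], [126, 123, 112], [126, 123, 113], [126, 123, 113], [127, 125, 115], [127, 124, 114]]
```

The brightness profile shows brown glass from the cushion to about x = 84, then the white cap to about 92 (plus the end-face parallax). Vial_a is seated. Now vial_b.

Run:
```python
from h import *
Z=np.array([0,0,1.]); t0=status.read_state()["time"]
b0=np.array([.5643,.1776,0]); v=np.array([-.6596,-.7515,0]); c=b0+v*.026
q=quat(-Z,np.cross(Z,v)); bot.command_gripper(.05)
bot.move_ptp(c+[0,0,.24],q); bot.move_l(c+[0,0,.0095],v=.2)
bot.command_gripper(.01,10); print("width",status.read_state()["gripper_width"])
bot.move_l(c+[0,0,.27],v=.3); print(status.read_state()["gripper_width"])
q2=quat(-TZ,TY); bot.move_ptp(T(205,0,90),q2); bot.move_l(T(197,0,30),v=.2); bot.move_l(T(197,0,-3.5),v=.1)
s=status.read_state(); print(s["time"]-t0,s["gripper_width"],s["contact_force"])
bot.command_gripper(.05); bot.hold(.3); bot.move_l(T(200,0,90),v=.25)
d=look("ref2.npy"); print(status.read_state()["time"]); im=d["img"]
print([im[v-1:v+2,u-1:u+2].mean((0,1)).round().astype(int).tolist() for u,v in (proj(d,T(x,0,22)).round().astype(int) for x in range(0,190,8))])
cv2.imwrite("pics/p3.png",cv2.resize(im[40:190,130:380,::-1],(750,450),interpolation=cv2.INTER_CUBIC))
```

```text
width 0.02435703868005628
0.024482624317376637
6.5166 0.024606227833007737 [-0.47715711 -0.15400961  0.2609941 ]
32.0583
[[59, 61, 55], [58, 60, 54], [57, 59, 53], [56, 58, 53], [61, 58, 50], [80, 75, 66], [80, 75, 65], [79, 73, 64], [60, 54, 46], [63, 55, 47], [66, 60, 51], [111, 105, 94], [88, 81, 72], [139, 134, 120], [143, 138, 124], [65, 58, 50], [61, 51, 43], [59, 50, 41], [133, 128, 114], [138, 132, 118], [123, 119, 108], [118, 115, 105], [68, 68, 64], [83, 82, 78]]
```

View pics/p3.png

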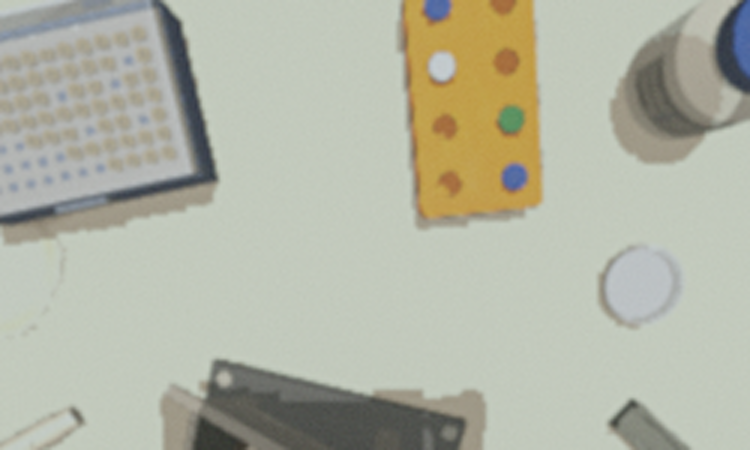

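That viewpoint was flipped, so it shows the other side. The projected profile still gives cushion, brown/label, white cap, then a second label/brown and a cap ending near x ≈ 150, so both vials are in. I've used my picture allowance, so before pushing the lid I'll confirm numerically from the same pose as ref1.

```bash
cat >> h.py <<'E'
def look1(name):
    bot.move_ptp(np.array([.60,.32,.31]),quat([0,0,-1],[0,1,0])); d=cams.get_image("wrist"); np.save(name,d["img"]); return d
def prof(d,xs,y,z): return [int(d["img"][v-1:v+2,u-1:u+2].mean()) for u,v in (proj(d,T(x,y,z)).round().astype(int) for x in xs)]
E
python3 - <<'E'
from h import *
d=look1("ref3.npy"); print(cam(d)[1])
print("mid",prof(d,range(0,190,6),0,22)); print("y-8",prof(d,range(0,190,6),-8,18)); print("y+8",prof(d,range(0,190,6),8,18))
for y,z in ((29,64),(29,62),(28,66),(-19,32)): print("bar",y,z,prof(d,range(30,151,15),y,z))
for s in (1,-1):
    print([ (ik(T(95,y,z),quat(-TZ,s*TY)) is not None) for y,z in ((65,110),(65,50),(25,50))], ik(T(95,65,50),quat(-TZ,s*TY)))
print(status.read_state()["time"])
E
```

```text
[0.53433362 0.32129595 0.46782478]
mid [65, 60, 58, 55, 55, 57, 57, 59, 57, 59, 56, 57, 59, 61, 112, 62, 117, 121, 131, 134, 67, 60, 61, 66, 128, 134, 134, 123, 121, 122, 122, 147]
y-8 [61, 60, 57, 55, 53, 56, 57, 57, 56, 55, 54, 56, 55, 54, 74, 66, 112, 130, 120, 120, 62, 58, 58, 65, 118, 121, 119, 120, 120, 121, 151, 159]
y+8 [57, 60, 57, 57, 56, 64, 109, 107, 111, 107, 62, 56, 56, 60, 98, 67, 88, 106, 93, 102, 57, 59, 58, 74, 122, 122, 123, 123, 124, 124, 124, 126]
bar 29 64 [152, 140, 121, 116, 116, 116, 115, 114, 151]
bar 29 62 [151, 138, 118, 120, 115, 113, 114, 113, 171]
bar 28 66 [181, 141, 123, 125, 116, 118, 116, 116, 121]
bar -19 32 [126, 81, 78, 77, 78, 79, 77, 81, 80]
[False, True, True] [ 0.61733326  1.34055937  0.04547502 -0.65825136  2.28713742  0.55405343]
[False, True, True] [ 0.61733326  1.34055937  0.04547502 -0.65825136  2.28713742 -2.58753922]
34.7583
```

The profile confirms vial 1 at 34–92 and vial 2 at about 92–150, caps uphill. The lid bar is still at its open position. The push pose is close to a joint limit, so I'll use a half-tilted tool.

Run:
```python
from h import *
zt=-(TZ+[0,0,1]); r=best(T(90,68,55),zt,TY); q=r[1]
way=[(90,68,110),(90,68,52),(90,25,52),(90,25,110)]
J=[ik(T(*w),q) for w in way]; print([None if j is None else np.round(j,2).tolist() for j in J])
if all(j is not None for j in J):
    bot.command_gripper(0); bot.move_ptp(T(*way[0]),q); bot.move_l(T(*way[1]),v=.15)
    print(status.read_state()["contact_force"])
    bot.move_l(T(*way[2]),v=.06); print(status.read_state()["contact_force"]); bot.hold(.5); bot.move_l(T(*way[3]),v=.2)
    d=look1("ref4.npy")
    print("mid",prof(d,range(0,190,6),0,22)); 
    for y,z in ((29,64),(28,66),(-19,32)): print("bar",y,z,prof(d,range(30,151,15),y,z))
    print(status.read_state()["time"])
```

```text
[[0.57, 1.09, 0.33, -0.29, 2.0, -2.41], [0.53, 0.99, 0.65, -0.28, 1.78, -2.38], [0.57, 0.92, 0.8, -0.27, 1.71, -2.33], [0.61, 0.99, 0.54, -0.27, 1.9, -2.34]]
[ 0.78371218  0.31300691 -0.68862228]
[ 0.38332477 -0.44000223  0.13393515]
mid [60, 72, 132, 151, 150, 151, 151, 151, 151, 151, 152, 151, 152, 152, 162, 155, 160, 167, 167, 169, 151, 152, 153, 138, 120, 130, 128, 118, 117, 117, 119, 143]
bar 29 64 [191, 191, 191, 191, 191, 191, 191, 191, 191]
bar 28 66 [191, 191, 192, 191, 191, 191, 191, 191, 191]
bar -19 32 [120, 109, 111, 112, 113, 113, 112, 104, 89]
40.2583
```

Run:
```python
from h import *
d=cams.get_image("wrist")
for x in (60,90,120): print(x,[(y,int(d["img"][tuple(proj(d,T(x,y,32)).round().astype(int)[::-1])].mean())) for y in range(-34,24,2)])
d=cams.get_image("top"); m=np.load("ref4.npy"); r=cv2.imread("raw_top.png")[:,:,::-1]
x=np.abs(d["img"].astype(int)-r).max(2); print("petri/usb change",x[155:172,250:268].max(),x[220:240,245:258].max(),status.read_state()["time"])
```

```text
60 [(-34, 144), (-32, 145), (-30, 146), (-28, 144), (-26, 108), (-24, 83), (-22, 77), (-20, 95), (-18, 118), (-16, 115), (-14, 158), (-12, 152), (-10, 149), (-8, 150), (-6, 152), (-4, 153), (-2, 149), (0, 150), (2, 152), (4, 167), (6, 164), (8, 164), (10, 162), (12, 160), (14, 163), (16, 163), (18, 112), (20, 103), (22, 127)]
90 [(-34, 144), (-32, 145), (-30, 144), (-28, 145), (-26, 141), (-24, 85), (-22, 77), (-20, 98), (-18, 118), (-16, 116), (-14, 159), (-12, 162), (-10, 152), (-8, 150), (-6, 151), (-4, 153), (-2, 151), (0, 150), (2, 153), (4, 154), (6, 152), (8, 152), (10, 149), (12, 156), (14, 160), (16, 154), (18, 117), (20, 114), (22, 187)]
120 [(-34, 142), (-32, 144), (-30, 145), (-28, 143), (-26, 147), (-24, 111), (-22, 76), (-20, 96), (-18, 119), (-16, 126), (-14, 162), (-12, 165), (-10, 165), (-8, 164), (-6, 165), (-4, 164), (-2, 166), (0, 168), (2, 169), (4, 168), (6, 164), (8, 160), (10, 162), (12, 162), (14, 162), (16, 163), (18, 92), (20, 130), (22, 193)]
petri/usb change 23 99 40.3583
```

```bash
python3 -c "
from h import *
print(order.hand_in())"
```

```text
the job is handed in; nothing more can be done
None
```

I handed the job in at about 40 s; the judging result was not shown. The camera checks put the cushion at the foot stop with its dish uphill, both vials end to end on it with caps uphill, and the lid shut, with the arm clear; the dish looks unmoved, but for the stick I had no final picture check because the comparison there was unclear.

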